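Put the stone bar away in the push-to-open specimen drawer

ROBOT

A 7-joint arm with a two-finger parallel gripper is mounted at the origin on the work surface. World frame = base frame: x ahead of the robot, y to its left, z up, the work surface at z = 0. Lengths are in m, angles in rad, forces in N, time in s.
With the tool pointing down it reaches from about 0.425 to 0.95 m from the base axis. Payload 4.7 kg.
Tool frame: the origin (TCP) lies at the very end of the fingers, on their centre line; the grasp point (between the pads) lies robot.pinch_z behind it (robot.pinch_z is the distance from the TCP to the grasp point, in m); y points along the fingers, z is the direction in which the jaws open and shut, and the axes are right-handed (so a half turn about y gives the same grasp; the last joint's range is limited). The gripper opens to 85 mm and grips with 20 to 120 N. Pads are 22 mm wide; open, the fingers measure 114 mm over their backs; the gripper's body (76 mm by 85 mm) begins 54 mm behind the grasp point. The pads swing forward as they close: fully open they stand 13 mm farther back than shut.
Start: joints at [-1.269, 0.469, -0.049, 1.532, 0.024, 1.141, -0.082], TCP at [0.219, 0.638, 0.231] pointing down, gripper open.
Joint ranges: [-2.59, 2.59], [-0.33, 1.99], [-1.39, 1.29], [0.1, 2.45], [-1.04, 4.18], [0.21, 1.99], [-2.66, 2.66]. Speed limits (rad/s): [2.57, 2.57, 3.14, 3.14, 3.14, 3.14, 3.14].

INTERFACE

Orientations are given as a unit quaternion [w, x, y, z].
In Python, from rig import telemetry, capture, job_done, robot gives the robot as it stands. The module is installed in compiled form; this text tells all that it offers.
- The arm moves only by the tool carry_out, never from a script. Its argument "commands" is a list of rows, each a list of 2 entries, a list of its own where there are three numbers: the shift along the tool's x, y, z in cm, then the turn about the tool's y in rad. In form: [[[dx, dy, dz], twist], ...]. A call has 1 to 12 rows; each row shifts and turns the commanded pose from where the row before left it, along the tool's axes as they then stand; what a row does not reach is not made up. A row lasts 1/12 s, in which the tool goes at most 41.7 mm and 7.16 degrees, less where a joint would pass 70% of its speed; a pose out of reach is approached as far as the arm can. A call with a gripper value outside its range is refused whole. "claw" is the closure, from 0 (fully open) to 1 (shut), set as the call begins (left out, the last holds). The fingers move at their own pace and stop on an object; the grip force is fixed at half the most. Time passes only in rows, so rows that do not move let the fingers close. It gives the time, the measured TCP pose, the force and the opening at its end, in the units of the state.
- telemetry.sense(): the state, without advancing time (a new reading comes with each control period).
- capture(name): name is "scene" or "top" or "wrist"; returns a dict with "image" (384x512x3 uint8, blue, green, red), "mtx" (3x3 intrinsics, pixels), "world_to_cam" (4x4, takes a point from world to camera coordinates). Camera axes: x right, y up, looking along -z (the intrinsics and any distortion apply to the point x, -y, -z); pixel columns grow to the right and rows downward; lengths in m; the calibration is good to about 2 mm. A picture is of the moment at which its call begins. There is no depth.
- job_done(): hands the job in, once; it reports no verdict.
The state is a dict: "t": time; "qpos": joint angles; "qvel": joint speeds; "tau": joint torques, N m; "tcp_pos": TCP position; "eef_rot": TCP orientation; "contact_force": force on the tool from outside, world axes, zero at the start; "torque": the same for the moment, N m; "grip_width": finger opening in m.
Only numpy, scipy, OpenCV 4.12 (cv2) and the standard library are available. Lean on these libraries where they do the work, as an engineer would, in place of code of your own. Each camera call takes 0.05 s, during which the arm holds its last target.

TASK

Push the front of the specimen drawer inward and let go so that its touch latch springs it ajar, then pull the drawer wide open. Lay the long sawn stone bar flat inside it without dropping it, and push the drawer shut until it latches again and stays shut. Leave the other stones and everything else on the table where they are.

Things in the scene. Friction and masses are not known exactly. Their poses are not given: they have to be found in the camera images.
- cabinet: Low white specimen cabinet fixed to the table, 220 deep (x) x 220 wide (y) x 96 mm high, with one drawer. Origin: centre of its underside on the table. Its own x axis points from the drawer side to its back (the drawer opens along its -x), y to its left, z up. The place and yaw vary.
- drawer (a joint): Opening, m. 0: latched (start), cannot be pulled. Pushed to the stop at -0.0055 (5 N, brief peaks to 15 N) and let go, it springs out to 0.056 in 0.5 s, following the hand; then slides freely (about 1 N, stays put) to a stop at 0.13. To shut: push (spring 2 to 4 N below 0.056, more if fast) past 0 to the stop and let go: rests latched at 0. Short of that it springs out again; a further press reopens it.
- drawer_front (a point): Centre of the outer face of the drawer's light wooden front panel, 51 mm above the table; axes as the cabinet's (the face looks along -x). Panel 12 mm thick, 220 mm wide, from 10 to 92 mm above the table, no handle. Between the panel's back and the white case is an open gap of 8 mm + opening (64 mm when ajar).
- drawer_in (a point): Centre of the drawer's inner floor, 23 mm above the table, 92 mm behind point drawer_front along +x; axes as the cabinet's. The drawer is 160 mm (x) x 182 mm (y) inside; side and back walls reach 57 mm above the table, the underside of the case's top is at 88 mm. Fully open, 138 mm of it lies in front of the case, open from above.
- stone_bar: Loose: the long grey-brown sawn stone bar, a plain block 110 (its x) x 44 (its y) x 40 mm (z) lying flat, 0.35 to 0.55 kg. Origin: its very centre (20 mm above its underside). It lies at one of three places right of the cabinet, the other two stones at the others.
- stone_lump: Loose bystander: lumpy round stone, about 75 x 75 x 65 mm high. Origin: centre of its underside. Leave it alone.
- stone_wedge: Loose bystander: stone with a broad foot 66 x 58 mm and a narrower leaning top, about 75 mm high. Origin: centre of its underside. Leave it alone.
- water_bottle: Loose bystander: clear bottle, 64 mm across, 190 mm high, to the right of the cabinet. Origin: centre of its underside.
- sauce_bottle: Loose bystander: dark brown bottle, 68 mm across, 170 mm high, left of the cabinet. Origin: centre of its underside.
- sand_jar: Loose bystander: sand-coloured jar, 80 mm across, 90 mm high, left of the cabinet. Origin: centre of its underside.
- magnifier: Loose bystander: magnifying glass lying flat, black ring 86 mm across, handle 100 mm along its -x, 15 mm high. Origin: under the centre of its lens.
Things that resemble listed ones, but are neither listed nor needed, are in the scene too. Leave any purple or turquoise look-alike of the stone_bar alone.

How it is judged:
By the outcome, as a careful person would: the job done as asked, in the order asked, and still so for the second after the job is handed in, with the robot touching nothing.
It also fails if it takes over 64 s, if anything falls off the work surface, if the arm or the gripper's body presses on something with over 40 N, if the wrist force passes 120 N, or if a joint passes its speed limit or range.

## Working session

There is one attempt and no reset: what is moved stays moved. The work goes in short steps, Python scripts to look and compute and a tool call to move; the robot and the scene stay as the last step left them, time stands still between calls to the robot, and variables do not carry over. Pictures are saved under pics/ and viewed, and the job is handed in when it is done.

Besides the shell and the picture viewer there is one more tool, called after "Emit:" by a JSON object that holds its "op" and its "data", one argument or row to a line. carry_out: Moves the arm, as the interface text tells. Its arguments: {"type":"object","properties":{"commands":{"type":"array","items":{"type":"array"}},"claw":{"type":"number"}},"required":["commands"]}

```bash
mkdir -p pics; ls
cat > h.py <<'E'
import numpy as np, cv2
from rig import telemetry, capture, robot
def shot(n,f):
    c=capture(n); cv2.imwrite('pics/'+f+'.png',c['image']); np.savez('pics/'+f+'.npz',**{k:v for k,v in c.items()}); return c
def load(f): return dict(np.load('pics/'+f+'.npz'))
def ray(c,u,v):
    K=c['mtx'];T=c['world_to_cam']
    d=np.linalg.inv(K)@np.array([u,v,1.]); d=np.array([d[0],-d[1],-d[2]])
    R=T[:3,:3]; o=-R.T@T[:3,3]; return o,R.T@d
def onz(c,u,v,z):
    o,d=ray(c,u,v); return o+d*(z-o[2])/d[2]
def proj(c,p):
    T=c['world_to_cam']; q=T[:3,:3]@np.asarray(p)+T[:3,3]; q=c['mtx']@np.array([q[0],-q[1],-q[2]]); return q[:2]/q[2]
def tri(c1,p1,c2,p2):
    o1,d1=ray(c1,*p1);o2,d2=ray(c2,*p2)
    A=np.stack([d1,-d2],1); s=np.linalg.lstsq(A,o2-o1,rcond=None)[0]
    a=o1+d1*s[0];b=o2+d2*s[1]; return (a+b)/2,np.linalg.norm(a-b)
E
python3 - <<'E'
from h import *
for n in ['scene','top','wrist']:
    c=shot(n,n+'0'); print(n,c.keys(),np.round(c['mtx'],1).tolist(),np.round(c['world_to_cam'],3).tolist())
s=telemetry.sense();print({k:np.round(v,3).tolist() for k,v in s.items()});print(robot.pinch_z,[a for a in dir(robot) if a[0]!='_'])
E
```

```text
pics
scene dict_keys(['image', 'mtx', 'world_to_cam']) [[363.1, 0.0, 257.3], [0.0, 363.1, 192.8], [0.0, 0.0, 1.0]] [[0.1, 0.995, -0.018, -0.062], [-0.746, 0.087, 0.661, 0.391], [0.659, -0.053, 0.75, -1.349], [0.0, 0.0, 0.0, 1.0]]
top dict_keys(['image', 'mtx', 'world_to_cam']) [[352.4, 0.0, 250.5], [0.0, 352.4, 193.8], [0.0, 0.0, 1.0]] [[-0.028, -1.0, -0.001, 0.027], [0.997, -0.028, 0.075, -0.563], [-0.075, 0.001, 0.997, -1.073], [0.0, 0.0, 0.0, 1.0]]
wrist dict_keys(['image', 'mtx', 'world_to_cam']) [[305.6, 0.0, 253.9], [0.0, 305.6, 190.8], [0.0, 0.0, 1.0]] [[0.325, 0.946, -0.003, -0.673], [-0.91, 0.312, -0.274, 0.036], [-0.259, 0.091, 0.962, -0.381], [0.0, 0.0, 0.0, 1.0]]
{'t': 0.15, 'qpos': [-1.269, 0.469, -0.049, 1.533, 0.024, 1.141, -0.082], 'qvel': [0.001, -0.002, 0.0, -0.002, 0.001, 0.002, -0.002], 'tau': [0.001, -51.077, -0.047, -23.798, 0.011, 0.005, 0.0], 'tcp_pos': [0.219, 0.638, 0.231], 'eef_rot': [-0.697, 0.698, -0.116, 0.116], 'contact_force': [0.715, -0.153, -0.255], 'torque': [-0.031, 0.031, 0.026], 'grip_width': 0.085}
0.0187 ['Unreachable', 'pinch_z']
```

View pics/scene0.png

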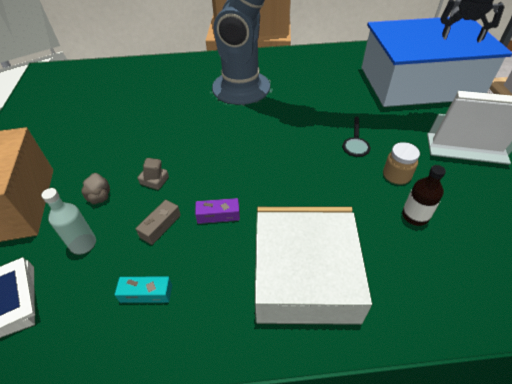

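View pics/top0.png

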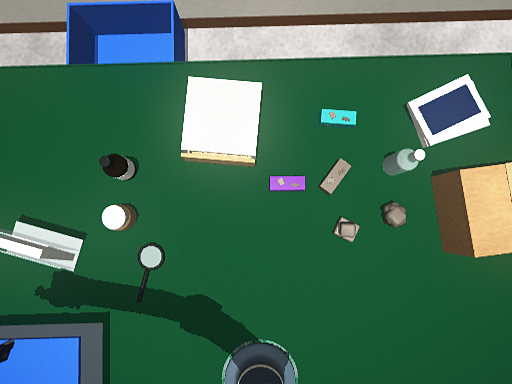

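View pics/wrist0.png

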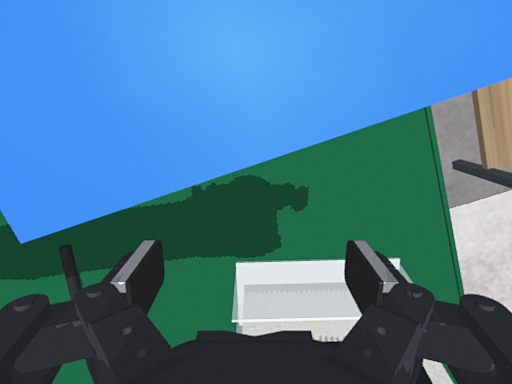

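The top view shows the bar at about (335,176), the purple look-alike at (287,183), the turquoise one at (338,117), the wedge at (346,229), the lump at (394,214) and the cabinet at (222,120) with its front edge near row 160. In the scene view the bar is at (158,222). I choose the grey-brown elongated block. Next I'll measure it and check it in a close crop.

Run:
```python
from h import *
ct=load('top0');cs=load('scene0')
a=cv2.resize(ct['image'][60:260,170:430],None,fx=3,fy=3,interpolation=cv2.INTER_CUBIC)[:590,:790]
cv2.imwrite('pics/ctop.png',a)
b=cv2.resize(cs['image'][140:340,100:380],None,fx=2.8,fy=2.8,interpolation=cv2.INTER_CUBIC)
cv2.imwrite('pics/cscene.png',b)
```

```text
(no output)
```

View pics/ctop.png

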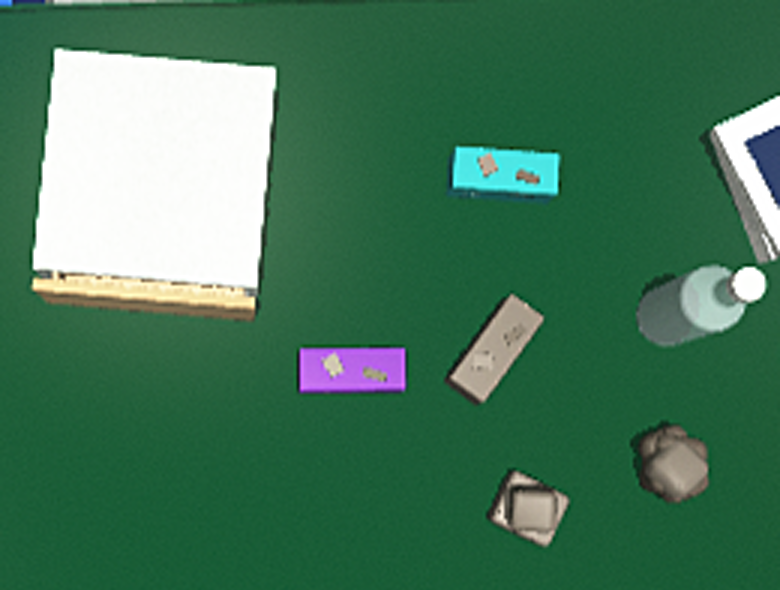

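View pics/cscene.png

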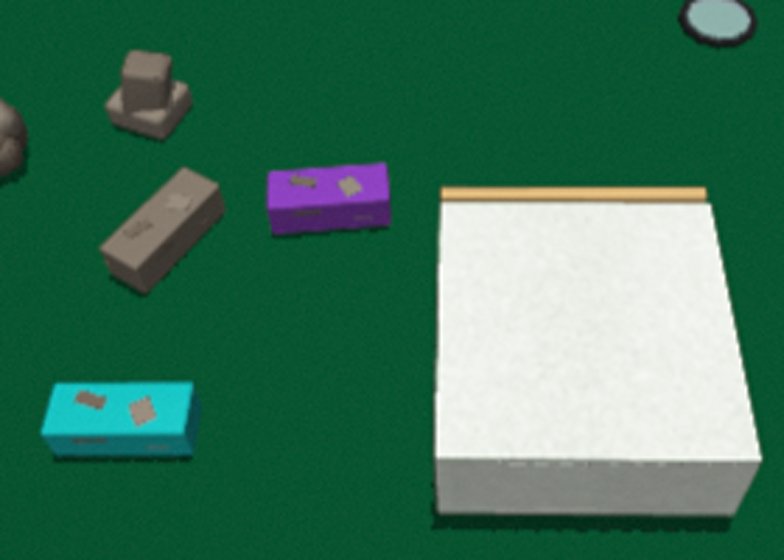

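The close crop confirms the choice: a plain grey-brown block (not purple or turquoise), with top corners at crop px (512,295), (543,319), (482,403) and (448,378).

Run:
```python
from h import *
ct=load('top0');cs=load('scene0')
T=lambda u,v:((u+.5)/3-.5+170,(v+.5)/3-.5+60)
S=lambda u,v:((u+.5)/2.8-.5+100,(v+.5)/2.8-.5+140)
print('bar')
for a,b in [((512,295),(140,265)),((543,319),(102,247)),((482,403),(183,169)),((448,378),(221,187))]:
    p,e=tri(ct,T(*a),cs,S(*b)); print(np.round(p,4),round(e,4),np.round(onz(ct,*T(*a),.04),4),np.round(onz(cs,*S(*b),.04),4))
print('case top')
for a,b in [((55,48),(761,458)),((276,67),(436,457)),((36,270),(710,205)),((258,288),(441,204))]:
    p,e=tri(ct,T(*a),cs,S(*b)); print(np.round(p,4),round(e,4),np.round(onz(ct,*T(*a),.096),4),np.round(onz(cs,*S(*b),.096),4))
print('panel top outer edge')
for a,b in [((33,291),(706,188)),((254,311),(441,187))]:
    p,e=tri(ct,T(*a),cs,S(*b)); print(np.round(p,4),round(e,4),np.round(onz(ct,*T(*a),.092),4),np.round(onz(cs,*S(*b),.092),4))
for n,px,z in [('purple',(352,368),.04),('wedge',(530,508),.03),('lump',(672,463),.03),('bottle',(662,310),0.)]: print(n,np.round(onz(ct,*T(*px),z),3))
print('purple corners',[np.round(onz(ct,*T(*q),.04),3) for q in [(300,348),(405,348),(405,391),(300,391)]])
```

```text
bar
[ 0.6644 -0.264   0.0432] 0.0051 [ 0.6652 -0.2674  0.04  ] [ 0.6624 -0.2623  0.04  ]
[ 0.6394 -0.2975  0.0401] 0.0009 [ 0.6395 -0.298   0.04  ] [ 0.6394 -0.2971  0.04  ]
[ 0.5553 -0.233   0.0372] 0.0012 [ 0.5551 -0.2317  0.04  ] [ 0.5577 -0.2328  0.04  ]
[ 0.5817 -0.1979  0.0381] 0.0013 [ 0.5816 -0.1982  0.04  ] [ 0.5835 -0.1968  0.04  ]
case top
[0.9133 0.1874 0.1003] 0.0009 [0.915  0.1876 0.096 ] [0.9116 0.1894 0.096 ]
[ 0.8884 -0.0295  0.099 ] 0.0015 [ 0.8895 -0.0304  0.096 ] [ 0.8871 -0.0287  0.096 ]
[0.6943 0.2125 0.0936] 0.0055 [0.6931 0.2093 0.096 ] [0.6961 0.2145 0.096 ]
[ 0.6695 -0.0049  0.0956] 0.0028 [ 0.6693 -0.0062  0.096 ] [ 0.6699 -0.0035  0.096 ]
panel top outer edge
[0.6741 0.2159 0.0906] 0.0046 [0.6732 0.2133 0.092 ] [0.6752 0.2177 0.092 ]
[ 0.6477 -0.0016  0.0908] 0.0004 [ 0.6475 -0.0018  0.092 ] [ 0.6488 -0.0014  0.092 ]
purple [ 0.595 -0.101  0.04 ]
wedge [ 0.447 -0.278  0.03 ]
lump [ 0.489 -0.425  0.03 ]
bottle [ 0.651 -0.436  0.   ]
purple corners [array([ 0.617, -0.048,  0.04 ]), array([ 0.614, -0.156,  0.04 ]), array([ 0.57 , -0.154,  0.04 ]), array([ 0.572, -0.047,  0.04 ])]
```

```bash
cat >> h.py <<'E'
from scipy.spatial.transform import Rotation as Ro
def state():
    s=telemetry.sense(); w,x,y,z=s['eef_rot']; return s,Ro.from_quat([x,y,z,w]).as_matrix()
CX=np.array([np.cos(np.radians(-6.6)),np.sin(np.radians(-6.6)),0]);CY=np.array([-CX[1],CX[0],0])
FRONT=np.array([0.6615,0.1066,0.051])
def tog(tgt,zdir=None):
    s,R=state(); d=R.T@(np.asarray(tgt)-s['tcp_pos']); print('t',s['t'],'pos',np.round(s['tcp_pos'],4),'F',np.round(s['contact_force'],1),'w',s['grip_width'])
    print('tool shift cm',np.round(d*100,2))
    if zdir is not None:
        # twist about tool y so that tool z || zdir
        l=R.T@zdir; a=np.arctan2(l[0],l[2]); 
        print('twist',round(a,3),'or',round((a+np.pi)%(2*np.pi)if a<0 else a-np.pi,3))
E
python3 - <<'E'
from h import *
s,R=state(); print(np.round(R,3))
ct=load('top0')
print('sauce',onz(ct,118,166,.17),'jar',onz(ct,116,216,.09),'mag',onz(ct,151,256,0),onz(ct,139,300,0))
p=FRONT-CX*0.06; p[2]=.25
tog(p,CY); tog(p,CX)
E
```

```text
[[ 0.946 -0.     0.325]
 [-0.325 -0.001  0.946]
 [ 0.    -1.    -0.002]]
sauce [0.63782638 0.36745224 0.17      ] jar [0.50506216 0.40322777 0.09      ] mag [0.37927903 0.32805335 0.        ] [0.24543843 0.36608359 0.        ]
t 0.15 pos [0.2191 0.638  0.2305] F [ 0.7 -0.2 -0.3] w 0.08540525379504181
tool shift cm [ 53.24  -1.89 -37.17]
twist -0.216 or 2.926
t 0.15 pos [0.2191 0.638  0.2305] F [ 0.7 -0.2 -0.3] w 0.08540525379504181
tool shift cm [ 53.24  -1.89 -37.17]
twist 1.355 or -1.786
```

Emit:
{"op": "carry_out", "data": {
  "commands": [
    [[0, -1.5, 0], -0.108],
    [[0, -1.5, 0], -0.108],
    [[2.2, 0, -2.4], 0],
    [[2.2, 0, -2.4], 0],
    [[2.2, 0, -2.4], 0],
    [[2.2, 0, -2.4], 0],
    [[2.2, 0, -2.4], 0],
    [[2.2, 0, -2.4], 0],
    [[2.2, 0, -2.4], 0],
    [[2.2, 0, -2.4], 0],
    [[2.2, 0, -2.4], 0],
    [[2.2, 0, -2.4], 0]
  ],
  "claw": 1
}}

```text
t: 1.15
tcp_pos: [0.4108, 0.3732, 0.2612]
eef_rot: [-0.706, 0.706, -0.041, 0.04]
contact_force: [0.3, 0.1, -0.5]
grip_width: 0.0001
```

Emit:
{"op": "carry_out", "data": {
  "commands": [
    [[2.2, 0, -2.4], 0],
    [[2.2, 0, -2.4], 0],
    [[2.2, 0, -2.4], 0],
    [[2.2, 0, -2.4], 0],
    [[2.2, 0, -2.4], 0],
    [[2.2, 0, -2.4], 0],
    [[2.2, 0, -2.4], 0],
    [[2.2, 0, -2.4], 0],
    [[2.2, 0, -2.4], 0],
    [[2.0, 0, -2.4], 0],
    [[0, 0, 0], 0]
  ]
}}

```text
t: 2.07
tcp_pos: [0.6023, 0.1032, 0.261]
eef_rot: [-0.704, 0.707, -0.044, 0.045]
contact_force: [-0.3, -1.7, -0.1]
grip_width: 0.0002
```

Run:
```python
from h import *
shot('wrist','w1')
p=FRONT-CX*0.05; p[2]=.035
tog(p,CY)
```

```text
t 2.1167 pos [0.6007 0.1068 0.2608] F [-0.2  0.6  0.3] w 3.083862203540435e-05
tool shift cm [ 1.03 22.58  0.73]
twist -0.007 or 3.135
```

View pics/w1.png

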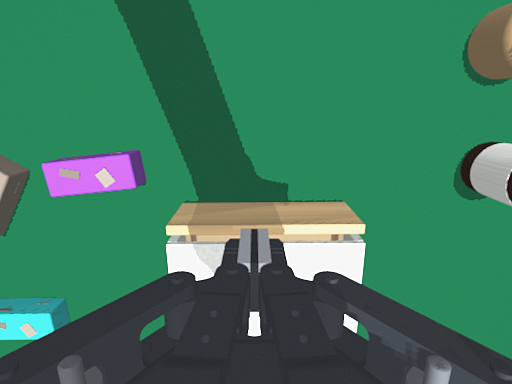

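Run:
```python
from h import *
c=load('w1');T=c['world_to_cam'];print(-T[:3,:3].T@T[:3,3])
cv2.imwrite('pics/w1c.png',cv2.resize(c['image'][190:260,150:380],None,fx=3.4,fy=3.4,interpolation=cv2.INTER_CUBIC))
```

```text
[0.53205675 0.1117759  0.40442562]
```

View pics/w1c.png

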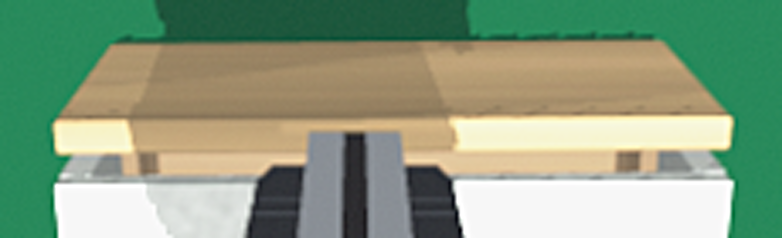

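Run:
```python
from h import *
c=load('w1');ct=load('top0')
W=lambda u,v:((u+.5)/3.4-.5+150,(v+.5)/3.4-.5+190)
T=lambda u,v:((u+.5)/3-.5+170,(v+.5)/3-.5+60)
a=onz(c,*W(55,118),.092);b=onz(c,*W(733,115),.092);print(a,b,(a+b)/2,np.degrees(np.arctan2(*(b-a)[:2])))
a=onz(c,*W(55,182),.096);b=onz(c,*W(733,180),.096);print(a,b,(a+b)/2,np.degrees(np.arctan2(*(b-a)[:2])))
print(tri(c,W(55,118),ct,T(254,311)),tri(c,W(733,115),ct,T(33,291)))
a=onz(c,*W(115,42),.01);b=onz(c,*W(660,40),.01);print(a,b,(a+b)/2)
```

```text
[ 0.64706575 -0.00206581  0.092     ] [0.67290244 0.21522524 0.092     ] [0.65998409 0.10657972 0.092     ] 6.780840016959239
[ 0.66757168 -0.00517506  0.096     ] [0.6938046  0.21332938 0.096     ] [0.68068814 0.10407716 0.096     ] 6.84597723340992
(array([ 0.64727413, -0.00190799,  0.09209668]), np.float64(0.0005401683869650245)) (array([0.67250315, 0.2137936 , 0.09374612]), np.float64(0.0018655067443335632))
[ 0.64814268 -0.00144616  0.01      ] [0.67409815 0.21439347 0.01      ] [0.66112042 0.10647365 0.01      ]
```

Emit:
{"op": "carry_out", "data": {
  "commands": [
    [[0, 3, 0.1], 0],
    [[0, 3, 0.1], 0],
    [[0, 3, 0.1], 0],
    [[0, 3, 0.1], 0],
    [[0, 3, 0.1], 0],
    [[0, 3, 0.1], 0],
    [[0, 2.5, 0.1], 0],
    [[0, 1, 0], 0],
    [[1, 0, 0], 0],
    [[1, 0, 0], 0],
    [[1, 0, 0], 0],
    [[0, 0, 0], 0]
  ]
}}

```text
t: 3.12
tcp_pos: [0.6345, 0.1145, 0.0487]
eef_rot: [0.706, -0.705, 0.039, -0.043]
contact_force: [0.1, -0.1, 0.9]
grip_width: -0.0
```

```bash
sed -i 's/0.6615,0.1066/0.6605,0.1066/; s/-6\.6/-6.75/g' h.py
python3 - <<'E'
from h import *
tog(FRONT,CY)
E
```

```text
t 3.1167 pos [0.6345 0.1145 0.0487] F [ 0.1 -0.1  0.9] w -4.87446849942865e-05
tool shift cm [ 2.68 -0.22 -0.49]
twist 0.002 or -3.14
```

Emit:
{"op": "carry_out", "data": {
  "commands": [
    [[0.6, 0, 0], 0],
    [[0.5, 0, -0.2], 0],
    [[0.3, 0, -0.2], 0],
    [[0.2, 0, 0], 0],
    [[0.2, 0, 0], 0],
    [[0, 0, 0], 0]
  ]
}}

```text
t: 3.62
tcp_pos: [0.6476, 0.1088, 0.0464]
eef_rot: [0.706, -0.706, 0.041, -0.041]
contact_force: [0.4, 0.3, 0.5]
grip_width: 0.0001
```

Emit:
{"op": "carry_out", "data": {
  "commands": [
    [[0.2, 0, 0], 0],
    [[0.2, 0, 0], 0],
    [[0, 0, 0], 0]
  ]
}}

```text
t: 3.87
tcp_pos: [0.6502, 0.1087, 0.0459]
eef_rot: [-0.706, 0.706, -0.041, 0.039]
contact_force: [-4.4, 0.3, 1.3]
grip_width: -0.0001
```

Emit:
{"op": "carry_out", "data": {
  "commands": [
    [[0.2, 0, 0], 0],
    [[0.2, 0, 0], 0],
    [[0, 0, 0], 0]
  ]
}}

```text
t: 4.12
tcp_pos: [0.6545, 0.1083, 0.0459]
eef_rot: [-0.706, 0.706, -0.041, 0.04]
contact_force: [-3.7, 0.6, 1.3]
grip_width: -0.0001
```

Emit:
{"op": "carry_out", "data": {
  "commands": [
    [[0.2, 0, 0], 0],
    [[0.1, 0, 0], 0],
    [[0, 0, 0], 0]
  ]
}}

```text
t: 4.37
tcp_pos: [0.6543, 0.1084, 0.0452]
eef_rot: [-0.706, 0.706, -0.043, 0.037]
contact_force: [-11.8, -0.1, 3.5]
grip_width: 0.0001
```

Emit:
{"op": "carry_out", "data": {
  "commands": [
    [[-1.2, 0, 0], 0],
    [[-1.2, 0, 0], 0],
    [[-1.2, 0, 0], 0],
    [[-1.2, 0, 0], 0],
    [[-1.2, 0, 0], 0],
    [[-1.2, 0, 0], 0],
    [[-1.2, 0, 0], 0],
    [[-1.2, 0, 0], 0],
    [[0, -3, 0], 0],
    [[0, -3, 0], 0],
    [[0, -3, 0], 0],
    [[0, 0, 0], 0]
  ]
}}

```text
t: 5.37
tcp_pos: [0.5683, 0.1194, 0.1428]
eef_rot: [0.707, -0.704, 0.036, -0.046]
contact_force: [1.8, -0.6, 0.7]
grip_width: 0.0
```

Run:
```python
from h import *
shot('wrist','w2'); shot('scene','s2')
p=FRONT-CX*.012; p[2]=.14
tog(p,CY)
```

```text
t 5.4667 pos [0.5649 0.1188 0.1381] F [-1.2 -1.1 -0.1] w 0.00012165419271423259
tool shift cm [ 8.44 -0.15 -0.11]
twist 0.003 or -3.139
```

View pics/w2.png

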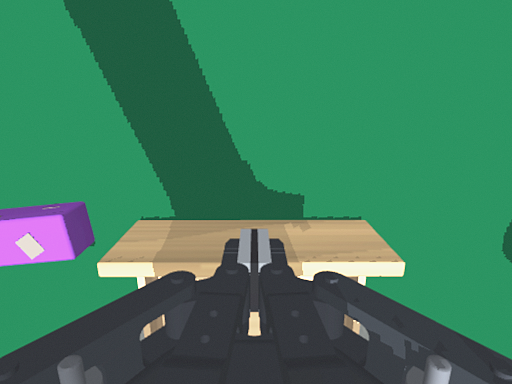

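View pics/s2.png

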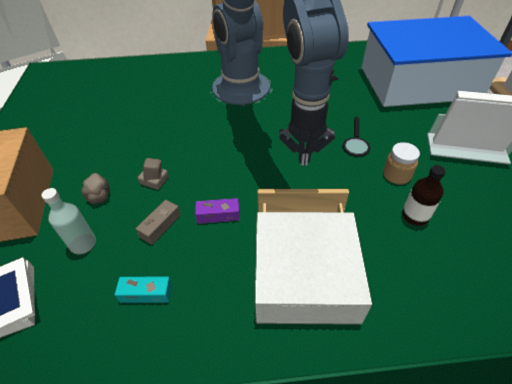

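The drawer is ajar: in the scene view a gap shows between the panel at (303,200) and the case. I'll put the closed fingers in the gap and pull.

Emit:
{"op": "carry_out", "data": {
  "commands": [
    [[2, 0, 0], 0],
    [[2, 0, 0], 0],
    [[2, 0, 0], 0],
    [[2, 0, 0], 0],
    [[0.4, 0, 0], 0],
    [[0, 0, 0], 0],
    [[0, 2, 0], 0],
    [[0, 2, 0], 0],
    [[0, 2, 0], 0],
    [[0, 0.8, 0], 0],
    [[0, 0, 0], 0]
  ]
}}

```text
t: 6.38
tcp_pos: [0.6435, 0.109, 0.0655]
eef_rot: [-0.705, 0.706, -0.042, 0.038]
contact_force: [0.5, -0.0, -0.5]
grip_width: 0.0001
```

Emit:
{"op": "carry_out", "data": {
  "commands": [
    [[-1, 0, 0], 0],
    [[-0.7, 0, 0], 0],
    [[-0.5, 0, 0], 0],
    [[-1, 0, 0], 0],
    [[-1, 0, 0], 0],
    [[-1, 0, 0], 0],
    [[-1, 0, 0], 0],
    [[-1, 0, 0], 0],
    [[-1, 0, 0], 0],
    [[-0.7, 0, 0], 0],
    [[-0.3, 0, 0], 0],
    [[0, 0, 0], 0]
  ]
}}

```text
t: 7.38
tcp_pos: [0.5562, 0.1195, 0.0686]
eef_rot: [0.706, -0.706, 0.039, -0.042]
contact_force: [4.8, -0.6, -2.4]
grip_width: 0.0002
```

Emit:
{"op": "carry_out", "data": {
  "commands": [
    [[-0.3, 0, 0], 0],
    [[-0.2, 0, 0], 0],
    [[0, 0, 0], 0]
  ]
}}

```text
t: 7.63
tcp_pos: [0.5562, 0.1195, 0.0689]
eef_rot: [0.706, -0.705, 0.036, -0.046]
contact_force: [15.5, -0.3, -11.1]
grip_width: -0.0002
```

Emit:
{"op": "carry_out", "data": {
  "commands": [
    [[1, 0, 0], 0],
    [[1, 0, 0], 0],
    [[0.5, -2, 0], 0],
    [[0, -3, 0], 0],
    [[0, -3, 0], 0],
    [[0, -3, 0], 0],
    [[0, -3, 0], 0],
    [[0, -3, 0], 0],
    [[0, -2, 0], 0],
    [[0, 0, 0], 0]
  ]
}}

```text
t: 8.47
tcp_pos: [0.5771, 0.1177, 0.2633]
eef_rot: [0.707, -0.705, 0.038, -0.043]
contact_force: [0.5, -1.1, 0.2]
grip_width: -0.0
```

Run:
```python
from h import *
shot('top','t3'); c=shot('wrist','w3')
a=np.radians(-38.4+90)
tog([0.6105,-0.248,.25],np.array([np.cos(a),np.sin(a),0]))
```

```text
t 8.5667 pos [0.5747 0.1173 0.2586] F [ 0.  -0.4 -0.4] w -0.00012952685824620238
tool shift cm [  7.74   0.85 -35.88]
twist 0.555 or -2.586
```

View pics/t3.png

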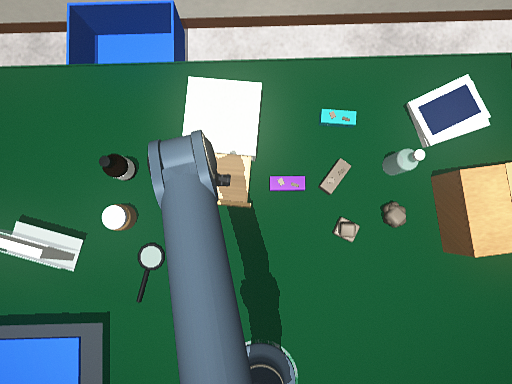

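View pics/w3.png

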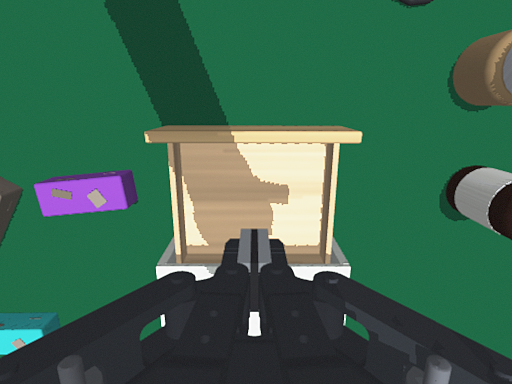

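Emit:
{"op": "carry_out", "data": {
  "commands": [
    [[0.7, 0, -3], 0],
    [[0.7, 0, -3], 0],
    [[0.7, 0, -3], 0],
    [[0, 0, 0], 0]
  ],
  "claw": 0
}}

```text
t: 8.9
tcp_pos: [0.5845, 0.017, 0.2564]
eef_rot: [-0.704, 0.708, -0.045, 0.043]
contact_force: [-0.5, -0.5, 0.8]
grip_width: 0.0482
```

Run:
```python
from h import *
a=load('w3'); b=shot('wrist','w4')
f=lambda c:cv2.resize(c['image'][110:280,130:400],None,fx=2.9,fy=2.9,interpolation=cv2.INTER_CUBIC)
cv2.imwrite('pics/w3c.png',f(a));
tt=np.radians(51.6)
tog([0.6105,-0.248,.25],np.array([np.cos(tt),np.sin(tt),0]))
```

```text
t 8.95 pos [0.5844 0.0208 0.2564] F [-0.5  0.3 -0.4] w 0.05561118179086462
tool shift cm [  5.87   0.69 -26.36]
twist 0.548 or -2.594
```

View pics/w3c.png

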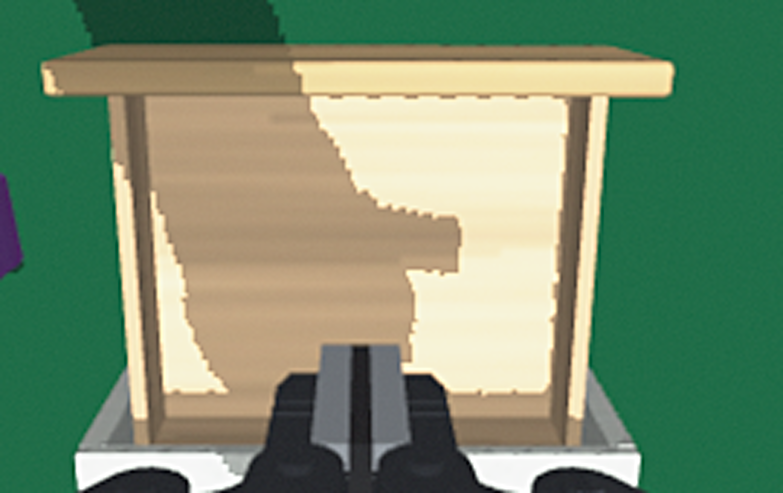

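View pics/w4.png

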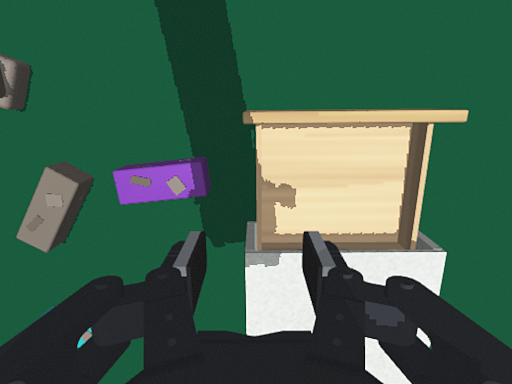

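Run:
```python
from h import *
b=load('w4')
cv2.imwrite('pics/w4c.png',cv2.resize(b['image'][100:260,235:475],None,fx=3.3,fy=3.3,interpolation=cv2.INTER_CUBIC))
```

```text
(no output)
```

View pics/w4c.png

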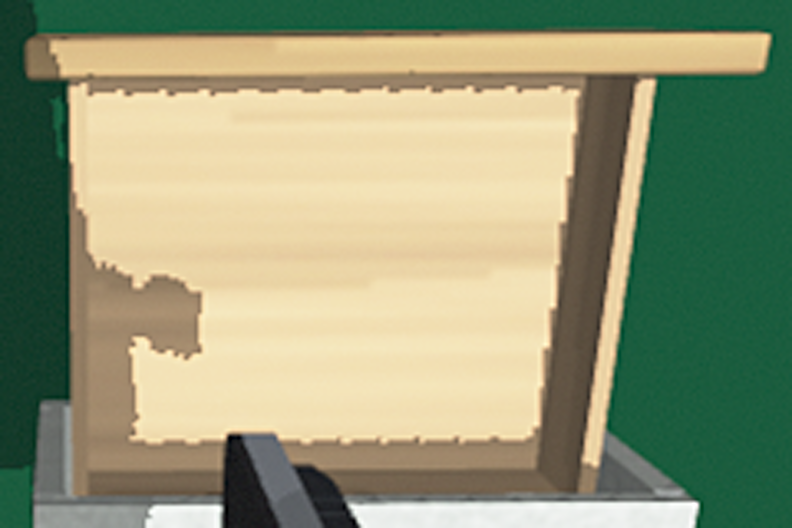

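Run:
```python
from h import *
a=load('w3');b=load('w4')
A=lambda u,v:((u+.5)/2.9-.5+130,(v+.5)/2.9-.5+110)
B=lambda u,v:((u+.5)/3.3-.5+235,(v+.5)/3.3-.5+100)
def rel(p): d=p-FRONT; return np.round([d@CX*1000,d@CY*1000,p[2]*1000],1)
for n,x,y in [('panel in R',(673,95),(768,73)),('panel in L',(42,95),(27,76)),('panel out R',(673,62),(770,34)),('floor shadow cnr',(550,393),(536,439)),('wallTopIn far panel',(592,97),(637,77)),('case front L',(75,450),(35,500)),('case front R',(640,450),(699,501))]:
    p,e=tri(a,A(*x),b,B(*y)); print(n,np.round(p,4),round(e,4),'cab frame mm',rel(p))
```

```text
panel in R [0.5566 0.229  0.0925] 0.0005 cab frame mm [-117.6  109.4   92.5]
panel in L [0.5305 0.0109 0.0958] 0.0006 cab frame mm [-117.9 -110.3   95.8]
panel out R [0.5453 0.2296 0.0915] 0.0006 cab frame mm [-128.8  108.6   91.5]
floor shadow cnr [0.7021 0.1925 0.0213] 0.0007 cab frame mm [31.2 90.2 21.3]
wallTopIn far panel [0.5582 0.2089 0.0588] 0.0017 cab frame mm [-113.6   89.6   58.8]
case front L [ 0.6661 -0.0048  0.0977] 0.0002 cab frame mm [  18.6 -110.    97.7]
case front R [0.6935 0.213  0.0954] 0.0013 cab frame mm [ 20.2 109.5  95.4]
```

Emit:
{"op": "carry_out", "data": {
  "commands": [
    [[0.8, 0, -3.3], 0],
    [[0.8, 0, -3.3], 0],
    [[0.8, 0, -3.3], 0],
    [[0.7, 0, -3.3], 0],
    [[0.7, 0, -3.3], 0],
    [[0.7, 0, -3.3], 0],
    [[0.7, 0, -3.3], 0],
    [[0.7, 0, -3.3], 0],
    [[0, 0, 0], 0.11],
    [[0, 0, 0], 0.11],
    [[0, 0, 0], 0.11],
    [[0, 0, 0], 0.11]
  ]
}}

```text
t: 9.95
tcp_pos: [0.6135, -0.242, 0.2561]
eef_rot: [0.68, -0.679, 0.197, -0.194]
contact_force: [-0.6, -0.1, -0.0]
grip_width: 0.0851
```

Emit:
{"op": "carry_out", "data": {
  "commands": [
    [[0, 2, 0], 0.11],
    [[0, 2, 0], 0],
    [[0, 0, 0], 0],
    [[0, 0, 0], 0]
  ]
}}

```text
t: 10.28
tcp_pos: [0.6131, -0.2417, 0.2159]
eef_rot: [0.669, -0.668, 0.232, -0.228]
contact_force: [-0.1, -0.2, 1.9]
grip_width: 0.0855
```

Run:
```python
from h import *
shot('wrist','w5')
tt=np.radians(51.6)
tog([0.6105,-0.248,.005],np.array([np.cos(tt),np.sin(tt),0]))
```

```text
t 10.3333 pos [ 0.6139 -0.2425  0.2176] F [0.6 0.5 0.3] w 0.08549426322069344
tool shift cm [ 0.11 21.26 -0.63]
twist 0.007 or -3.135
```

View pics/w5.png

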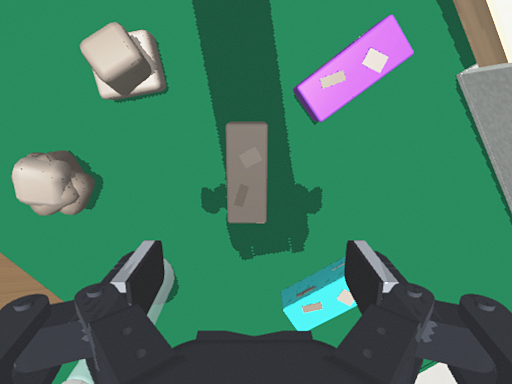

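Run:
```python
from h import *
c=load('w5');ct=load('top0')
cv2.imwrite('pics/w5c.png',cv2.resize(c['image'][105:240,190:310],None,fx=4.4,fy=4.4,interpolation=cv2.INTER_CUBIC))
```

```text
(no output)
```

View pics/w5c.png

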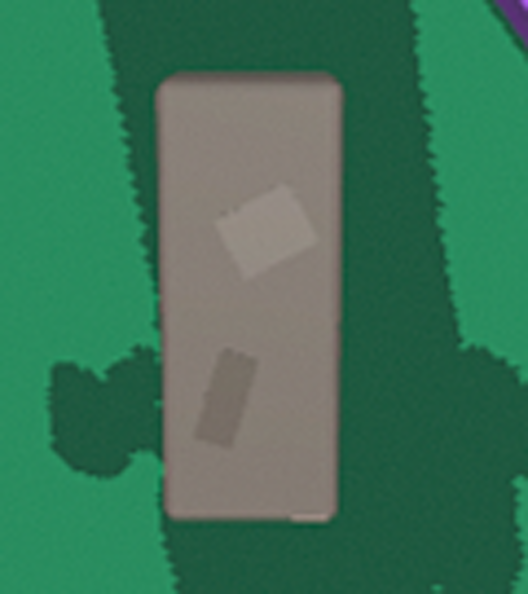

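Run:
```python
from h import *
c=load('w5');ct=load('top0')
W=lambda u,v:((u+.5)/4.4-.5+190,(v+.5)/4.4-.5+105)
T=lambda u,v:((u+.5)/3-.5+170,(v+.5)/3-.5+60)
P=[onz(c,*W(*q),.04) for q in [(158,78),(342,78),(337,520),(164,518)]]
for p,q,t in zip(P,[(158,78),(342,78),(337,520),(164,518)],[(482,403),(448,378),(512,295),(543,319)]): print(p, tri(c,W(*q),ct,T(*t)))
P=np.array(P);m=P.mean(0);d=(P[2]+P[3]-P[0]-P[1])/2;ang=np.arctan2(d[1],d[0]);print(m,np.linalg.norm(d),np.linalg.norm(P[0]-P[1]),np.linalg.norm(P[2]-P[3]),np.degrees(ang))
tt=ang+np.pi/2
tog([m[0],m[1],.006],np.array([np.cos(tt),np.sin(tt),0]))
```

```text
[ 0.55291992 -0.2337683   0.04      ] (array([ 0.55408685, -0.23323886,  0.03700563]), np.float64(0.002951403367968612))
[ 0.57923452 -0.20004741  0.04      ] (array([ 0.58101799, -0.19987569,  0.03234189]), np.float64(0.002566155611147247))
[ 0.66588325 -0.26764421  0.04      ] (array([ 0.66464565, -0.26671551,  0.04344039]), np.float64(0.0004110353787833497))
[ 0.63840049 -0.30203018  0.04      ] (array([ 0.63931689, -0.30059578,  0.03799557]), np.float64(0.004100626399521972))
[ 0.60910955 -0.25087253  0.04      ] 0.1096426917668492 0.04277332227743987 0.044019285492649045 -38.283421671477434
t 10.3333 pos [ 0.6139 -0.2425  0.2176] F [0.6 0.5 0.3] w 0.08549426322069344
tool shift cm [ 0.18 21.16 -0.94]
twist 0.005 or -3.137
```

Emit:
{"op": "carry_out", "data": {
  "commands": [
    [[0.2, 3, -0.9], 0],
    [[0, 3, 0], 0],
    [[0, 3, 0], 0],
    [[0, 3, 0], 0],
    [[0, 2, 0], 0],
    [[0, 1, 0], 0],
    [[0, 0, 0], 0]
  ]
}}

```text
t: 10.92
tcp_pos: [0.6092, -0.2512, 0.0667]
eef_rot: [0.669, -0.668, 0.232, -0.229]
contact_force: [0.3, 0.9, 0.2]
grip_width: 0.0856
```

Run:
```python
from h import *
shot('wrist','w6')
tt=np.radians(51.7)
tog([0.609,-0.2505,.005],np.array([np.cos(tt),np.sin(tt),0]))
```

```text
t 10.9667 pos [ 0.6102 -0.2519  0.0685] F [-0.1  0.2 -0.4] w 0.08537394851492526
tool shift cm [-0.18  6.35  0.03]
twist 0.004 or -3.138
```

View pics/w6.png

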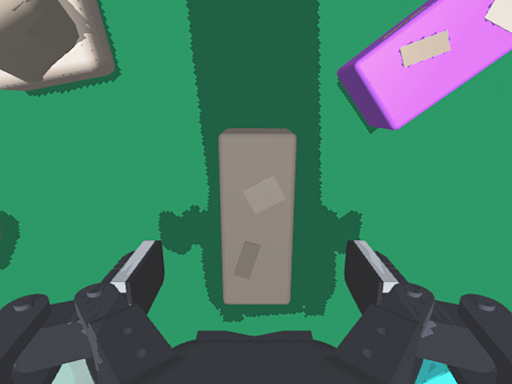

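Emit:
{"op": "carry_out", "data": {
  "commands": [
    [[-0.1, 2, 0], 0],
    [[0, 2, 0], 0],
    [[0, 1.4, 0], 0],
    [[0, 0.8, 0], 0],
    [[0, 0, 0], 0]
  ]
}}

```text
t: 11.38
tcp_pos: [0.6088, -0.251, 0.0056]
eef_rot: [0.668, -0.668, 0.231, -0.23]
contact_force: [-1.0, 0.0, -0.5]
grip_width: 0.0855
```

Emit:
{"op": "carry_out", "data": {
  "commands": [
    [[0, 0, 0], 0],
    [[0, 0, 0], 0],
    [[0, 0, 0], 0],
    [[0, 0, 0], 0],
    [[0, 0, 0], 0],
    [[0, 0, 0], 0],
    [[0, 0, 0], 0],
    [[0, 0, 0], 0]
  ],
  "claw": 1
}}

```text
t: 12.05
tcp_pos: [0.6103, -0.2514, 0.0078]
eef_rot: [0.669, -0.668, 0.23, -0.232]
contact_force: [0.4, 1.1, 5.7]
grip_width: 0.0433
```

Emit:
{"op": "carry_out", "data": {
  "commands": [
    [[0, -1, 0], 0],
    [[0, -2, 0], 0],
    [[0, -3, 0], 0],
    [[0, -3, 0], 0],
    [[0, -3, 0], 0],
    [[0, -3, 0], 0],
    [[0, -3, 0], -0.11],
    [[0, -1, 0], -0.11],
    [[0, 0, 0], -0.11],
    [[0, 0, 0], -0.11],
    [[0, 0, 0], -0.12],
    [[0, 0, 0], 0]
  ]
}}

```text
t: 13.05
tcp_pos: [0.6078, -0.2511, 0.1958]
eef_rot: [0.706, -0.706, 0.037, -0.036]
contact_force: [-0.3, -0.8, -3.4]
grip_width: 0.0432
```

Run:
```python
from h import *
shot('scene','s7');shot('wrist','w7')
p=FRONT-CX*.0495;p[2]=.2
tog(p,CY)
```

```text
t 13.15 pos [ 0.6081 -0.2513  0.1957] F [ 0.5 -0.3 -2.4] w 0.04310254611467748
tool shift cm [-3.61 -0.4  36.2 ]
twist 0.01 or -3.132
```

View pics/s7.png

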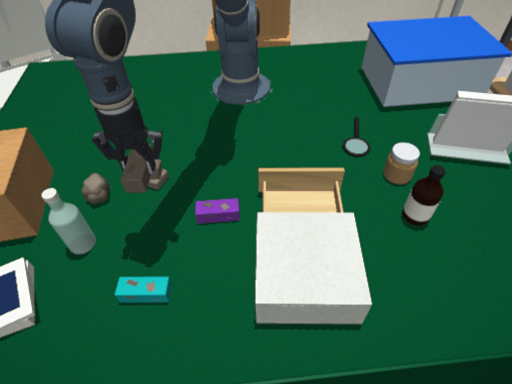

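View pics/w7.png

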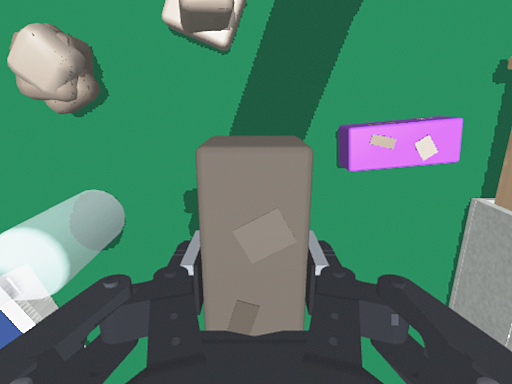

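Run:
```python
from h import *
c=load('w7');s,R=state()
for z in (.226,.229,.232):
    for q in [(199,149),(311,149)]: print(z,np.round(R.T@(onz(c,*q,z)-s['tcp_pos'])*1000,1))
# bottom edge
for q in [(204,138),(304,137)]: print(np.round(R.T@(onz(c,*q,.189)-s['tcp_pos'])*1000,1))
```

```text
0.226 [-54.4 -30.2 -21.3]
0.226 [-54.4 -30.2  20.2]
0.229 [-54.8 -33.2 -20.8]
0.229 [-54.9 -33.2  19.7]
0.232 [-55.3 -36.2 -20.3]
0.232 [-55.3 -36.2  19.1]
[-54.5   6.8 -25.3]
[-55.    6.8  23.4]
```

Emit:
{"op": "carry_out", "data": {
  "commands": [
    [[-0.2, 0, 2], 0],
    [[-0.3, 0, 3], 0],
    [[-0.3, 0, 3], 0],
    [[-0.3, 0, 3.2], 0],
    [[-0.3, 0, 3.2], 0],
    [[-0.3, 0, 3.2], 0],
    [[-0.3, 0, 3.2], 0],
    [[-0.3, 0, 3.2], 0],
    [[-0.3, 0, 3.2], 0],
    [[-0.4, 0, 3], 0],
    [[-0.3, 0, 3], 0],
    [[-0.3, 0, 3], 0]
  ]
}}

```text
t: 14.15
tcp_pos: [0.6105, 0.1138, 0.196]
eef_rot: [-0.706, 0.706, -0.038, 0.038]
contact_force: [1.0, -0.6, -3.7]
grip_width: 0.043
```

Emit:
{"op": "carry_out", "data": {
  "commands": [
    [[0, 2, 0], 0],
    [[0, 2, 0], 0],
    [[0, 0, 0], 0],
    [[0, 0, 0], 0]
  ]
}}

```text
t: 14.48
tcp_pos: [0.61, 0.1119, 0.1552]
eef_rot: [-0.706, 0.707, -0.039, 0.037]
contact_force: [-0.2, 0.5, -3.1]
grip_width: 0.0435
```

Run:
```python
from h import *
shot('wrist','w8');shot('scene','s8')
p=FRONT-CX*.0495;p[2]=.03
tog(p,CY)
```

```text
t 14.5833 pos [0.6118 0.1119 0.1573] F [-0.1  0.3 -3.7] w 0.0432946676531614
tool shift cm [-0.07 12.73  0.04]
twist 0.011 or -3.131
```

View pics/w8.png

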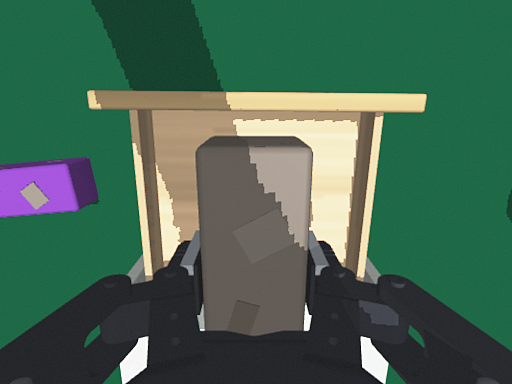

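View pics/s8.png

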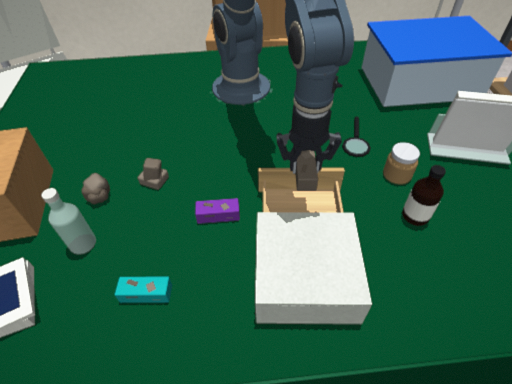

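Run:
```python
from h import *
c=load('w8')
for q in [(89,107),(425,111)]:
    d=onz(c,*q,.092)-FRONT; print(d@CX,d@CY)
```

```text
-0.11813712088719765 -0.11038620222269173
-0.11807120024224654 0.1094147324394629
```

Emit:
{"op": "carry_out", "data": {
  "commands": [
    [[0, 1.5, 0], 0.01],
    [[0, 2, 0], 0],
    [[0, 2, 0], 0],
    [[0, 2, 0], 0],
    [[0, 1.5, 0], 0],
    [[0, 1, 0], 0],
    [[0, 0.8, 0], 0],
    [[0, 0, 0], 0]
  ]
}}

```text
t: 15.25
tcp_pos: [0.6109, 0.1122, 0.0477]
eef_rot: [-0.706, 0.706, -0.041, 0.041]
contact_force: [-0.7, -0.6, -3.6]
grip_width: 0.0432
```

Emit:
{"op": "carry_out", "data": {
  "commands": [
    [[0, 0.5, 0], 0],
    [[0, 0.4, 0], 0],
    [[0, 0.3, 0], 0],
    [[0, 0.2, 0], 0],
    [[0, 0, 0], 0]
  ]
}}

```text
t: 15.67
tcp_pos: [0.6109, 0.1125, 0.0341]
eef_rot: [0.706, -0.706, 0.041, -0.04]
contact_force: [0.6, 0.6, -3.6]
grip_width: 0.0425
```

Emit:
{"op": "carry_out", "data": {
  "commands": [
    [[0, 0.2, 0], 0],
    [[0, 0, 0], 0],
    [[0, 0, 0], 0]
  ]
}}

```text
t: 15.92
tcp_pos: [0.6111, 0.1125, 0.0323]
eef_rot: [0.706, -0.706, 0.041, -0.041]
contact_force: [-0.2, -0.3, -2.9]
grip_width: 0.0432
```

Emit:
{"op": "carry_out", "data": {
  "commands": [
    [[0, 0.2, 0], 0],
    [[0, 0, 0], 0],
    [[0, 0, 0], 0]
  ]
}}

```text
t: 16.17
tcp_pos: [0.6117, 0.1126, 0.0307]
eef_rot: [0.706, -0.706, 0.04, -0.041]
contact_force: [-0.4, -0.7, -2.3]
grip_width: 0.0432
```

Emit:
{"op": "carry_out", "data": {
  "commands": [
    [[0, 0.1, 0], 0],
    [[0, 0.1, 0], 0],
    [[0, 0, 0], 0]
  ]
}}

```text
t: 16.42
tcp_pos: [0.6133, 0.1124, 0.0306]
eef_rot: [0.706, -0.706, 0.039, -0.042]
contact_force: [-0.2, -0.2, 9.0]
grip_width: 0.0435
```

Emit:
{"op": "carry_out", "data": {
  "commands": [
    [[0, 0, 0], 0],
    [[0, 0, 0], 0],
    [[0, 0, 0], 0],
    [[0, 0, 0], 0],
    [[0, 0, 0], 0],
    [[0, -1, 0], 0],
    [[0, -2, 0], 0],
    [[0, -3, 0], 0],
    [[0, -3, 0], 0],
    [[0, -3, 0], 0],
    [[0, -3, 0], 0],
    [[0, 0, 0], 0]
  ],
  "claw": 0.2
}}

```text
t: 17.42
tcp_pos: [0.615, 0.113, 0.1858]
eef_rot: [0.707, -0.704, 0.036, -0.045]
contact_force: [1.3, 0.1, 0.5]
grip_width: 0.0681
```

Run:
```python
from h import *
shot('wrist','w9')
p=FRONT-CX*.19;p[2]=.2
tog(p,CY)
```

```text
t 17.4667 pos [0.6134 0.1128 0.1828] F [ 0.5 -0.3 -1.2] w 0.06828692182301553
tool shift cm [-14.24  -1.83  -0.02]
twist 0.003 or -3.139
```

View pics/w9.png

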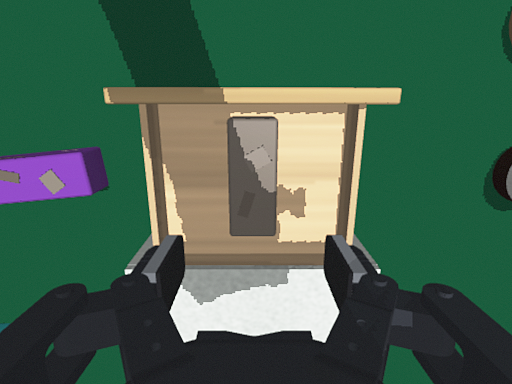

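The picture shows the bar flat and free in the middle of the drawer, spanning px (230,118) to (277,236). Next I go round to the front to push.

Emit:
{"op": "carry_out", "data": {
  "commands": [
    [[-2, 0, 0], 0],
    [[-2.5, 0, 0], 0],
    [[-2.5, 0, 0], 0],
    [[-2.5, 0, 0], 0],
    [[-2.4, 0, 0], 0],
    [[0, 0, 0], 0],
    [[0, 2.5, 0], 0],
    [[0, 3, 0], 0],
    [[0, 3, 0], 0],
    [[0, 3, 0], 0],
    [[0, 2, 0], 0],
    [[0, 0, 0], 0]
  ],
  "claw": 1
}}

```text
t: 18.47
tcp_pos: [0.4895, 0.125, 0.0391]
eef_rot: [-0.705, 0.707, -0.044, 0.037]
contact_force: [0.1, -0.1, -0.4]
grip_width: 0.0001
```

Run:
```python
from h import *
p=FRONT-CX*.141;p[2]=.048
tog(p,CY)
```

```text
t 18.4667 pos [0.4895 0.125  0.0391] F [ 0.1 -0.1 -0.4] w 6.579297092328541e-05
tool shift cm [ 3.09 -0.92  0.17]
twist 0.003 or -3.139
```

Emit:
{"op": "carry_out", "data": {
  "commands": [
    [[1, -0.4, 0.1], 0],
    [[1, -0.3, 0], 0],
    [[0.5, 0, 0], 0],
    [[0.3, 0, 0], 0],
    [[0.4, 0, 0], 0],
    [[0.5, 0, 0], 0],
    [[0.6, 0, 0], 0],
    [[0.7, 0, 0], 0],
    [[0.7, 0, 0], 0],
    [[0.7, 0, 0], 0],
    [[0.7, 0, 0], 0],
    [[0.7, 0, 0], 0]
  ]
}}

```text
t: 19.47
tcp_pos: [0.5714, 0.1181, 0.0504]
eef_rot: [0.706, -0.706, 0.04, -0.041]
contact_force: [-1.0, -0.9, 1.8]
grip_width: 0.0001
```

Emit:
{"op": "carry_out", "data": {
  "commands": [
    [[0.7, 0, 0], 0],
    [[0.7, 0, 0], 0],
    [[0.7, 0, 0], 0],
    [[0.7, 0, 0], 0],
    [[0.6, 0, 0], 0],
    [[0.6, 0, 0], 0],
    [[0.6, 0, 0], 0],
    [[0.6, 0, 0], 0],
    [[0.5, 0, 0], 0],
    [[0.5, 0, 0], 0],
    [[0.4, 0, 0], 0],
    [[0.4, 0, 0], 0]
  ]
}}

```text
t: 20.47
tcp_pos: [0.6402, 0.1101, 0.0502]
eef_rot: [-0.706, 0.706, -0.041, 0.04]
contact_force: [-4.2, 0.1, 4.8]
grip_width: 0.0001
```

Run:
```python
from h import *
p=FRONT-CX*.0055;p[2]=.047
tog(p,CY)
```

```text
t 20.4667 pos [0.6402 0.1101 0.0502] F [-4.2  0.1  4.8] w 5.5889434802899244e-05
tool shift cm [ 1.51  0.32 -0.11]
twist 0.003 or -3.139
```

Previously the stop came at TCP x ≈ 0.6543, so about 14 mm remain.

Emit:
{"op": "carry_out", "data": {
  "commands": [
    [[0.4, 0, 0], 0],
    [[0.3, 0, 0], 0],
    [[0.3, 0, 0], 0],
    [[0.2, 0, 0], 0],
    [[0, 0, 0], 0]
  ]
}}

```text
t: 20.88
tcp_pos: [0.6526, 0.1087, 0.0502]
eef_rot: [0.706, -0.706, 0.04, -0.041]
contact_force: [-2.7, -1.0, 3.4]
grip_width: -0.0003
```

Emit:
{"op": "carry_out", "data": {
  "commands": [
    [[0.2, 0, 0], 0],
    [[0.2, 0, 0], 0],
    [[0, 0, 0], 0]
  ]
}}

```text
t: 21.13
tcp_pos: [0.6559, 0.1083, 0.0503]
eef_rot: [-0.706, 0.706, -0.041, 0.041]
contact_force: [-4.4, -0.3, 5.2]
grip_width: -0.0
```

Emit:
{"op": "carry_out", "data": {
  "commands": [
    [[0.2, 0, 0], 0],
    [[0.1, 0, 0], 0],
    [[0, 0, 0], 0]
  ]
}}

```text
t: 21.38
tcp_pos: [0.6558, 0.1083, 0.0501]
eef_rot: [-0.706, 0.706, -0.043, 0.038]
contact_force: [-12.1, -0.1, 9.2]
grip_width: 0.0
```

Emit:
{"op": "carry_out", "data": {
  "commands": [
    [[-1, 0, 0], 0],
    [[-1, 0, 0], 0],
    [[-1.2, 0, 0], 0],
    [[-1.2, 0, 0], 0],
    [[-1.2, 0, 0], 0],
    [[-1.2, 0, 0], 0],
    [[-1.2, 0, 0], 0],
    [[-1.2, 0, 0], 0],
    [[0, -3, 0], 0],
    [[0, -3, 0], 0],
    [[0, -3, 0], 0],
    [[0, -3, 0], 0]
  ]
}}

```text
t: 22.38
tcp_pos: [0.5675, 0.1187, 0.1714]
eef_rot: [0.706, -0.706, 0.04, -0.041]
contact_force: [0.5, 0.2, 0.6]
grip_width: 0.0004
```

Emit:
{"op": "carry_out", "data": {
  "commands": [
    [[0, -2, 0], 0],
    [[0, 0, 0], 0],
    [[0, 0, 0], 0],
    [[0, 0, 0], 0],
    [[0, 0, 0], 0],
    [[0, 0, 0], 0],
    [[0, 0, 0], 0],
    [[0, 0, 0], 0]
  ]
}}

```text
t: 23.05
tcp_pos: [0.5672, 0.1184, 0.1895]
eef_rot: [-0.706, 0.706, -0.041, 0.04]
contact_force: [0.4, -0.6, 0.2]
grip_width: 0.0
```

Run:
```python
from h import *
shot('scene','s10');shot('wrist','w10')
s,_=state();print(s['tcp_pos'],s['t'])
```

```text
[0.56738717 0.11849347 0.18985314] 23.15
```

View pics/s10.png

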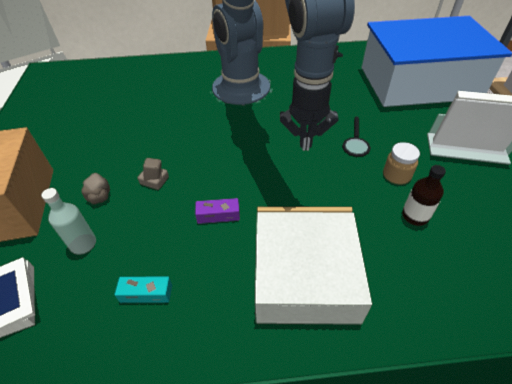

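View pics/w10.png

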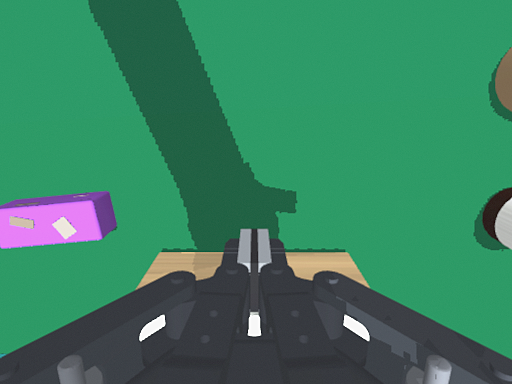

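The drawer looks shut: in the scene view the panel edge is a thin strip at (303,210), as at the start. I'll compare it numerically with the first picture.

Run:
```python
from h import *
a=load('scene0');b=shot('scene','s11')
d=cv2.absdiff(a['image'],b['image']).max(2)
m=cv2.morphologyEx((d>40).astype(np.uint8),cv2.MORPH_OPEN,np.ones((2,2)))
n,l,st,ce=cv2.connectedComponentsWithStats(m)
print([ (s[:5].tolist()) for s in st[1:] if s[4]>8])
for c in (a,b):
    col=c['image'][200:220,300].astype(int); print(col[:,0].tolist())
```

```text
[[242, 0, 9, 6, 27], [254, 0, 12, 16, 117], [286, 0, 70, 47, 2682], [441, 0, 65, 44, 1467], [216, 3, 9, 9, 48], [225, 6, 21, 6, 60], [213, 12, 7, 11, 39], [225, 15, 25, 27, 103], [217, 19, 8, 24, 69], [259, 21, 5, 27, 100], [228, 31, 2, 9, 18], [232, 46, 7, 2, 14], [319, 46, 4, 5, 10], [333, 47, 10, 17, 64], [311, 51, 3, 4, 10], [293, 52, 41, 60, 1444], [217, 86, 5, 9, 34], [253, 92, 12, 9, 61], [257, 102, 5, 3, 11], [328, 111, 11, 11, 71], [281, 112, 11, 11, 61], [286, 125, 45, 26, 484], [137, 201, 44, 44, 1032], [284, 207, 13, 5, 45]]
[49, 49, 48, 50, 50, 46, 58, 109, 127, 129, 105, 86, 170, 228, 234, 228, 229, 231, 234, 233]
[50, 49, 48, 51, 35, 29, 45, 105, 128, 128, 104, 88, 170, 228, 233, 229, 229, 232, 233, 233]
```

```bash
python3 -c "
from rig import job_done; print(job_done())"
```

```text
the job is handed in; nothing more can be done
None
```

I handed the job in at about 23 s of the 64 s allowed: the stone bar is lying flat in the drawer and the drawer is latched shut. I pressed the drawer front to its stop (about 12 N), and when I let go it sprang ajar. I then pulled it fully open, laid the grey-brown bar on its floor, pushed the drawer to the stop (about 12 N) and backed off.

- **Bar:** before closing, the wrist picture showed it flat and free in the middle of the drawer. It first touched the drawer floor at about 9 N while still gripped, then I let go.
- **Drawer:** about 1.8 s after release, the panel edge is in the same pixel rows as at the start, so it stays shut.
- **Everything else:** compared with the first scene picture, only the arm, its shadow and the bar's old spot changed. The bystanders and look-alikes have not moved.
- **Measurements:** no check failed. Two-view heights agreed with the text to a few mm (drawer floor 21 mm against 23 mm, panel top 92 to 96 mm against 92 mm). The exception was one bar corner, which came out at 32 mm against 40 mm; the other bar corners read 37 to 43 mm.

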